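# Warm three maple wedges for gluing

### The job

Set exactly three of the five maple wedges on the bench warmer's plate, each laid (not dropped) flat on its broad face inside the rim, none stacked on or touching another. Then, with the three in place, push the warmer's toggle fully over to on. Leave the other two maple wedges and everything else on the table where they lie.

Things in the scene. Friction and masses are not known exactly. Their poses are not given: they have to be found in the camera images.
- plate (a point): centre of the top face of the bench warmer's bare aluminium plate, 36 mm above the table; the plate is level, 220 mm (this frame's x) by 140 mm (y) inside a steel rim 6 mm thick that stands 12 mm above it; x points away from the robot side; the green-painted warmer is fixed to the table
- switch (a joint): the warmer's toggle, a steel rod with a red ball: 0 = off (leaning 0.5 rad towards the warmer's -x, the black dot), 1.0 = on, against its stop (leaning 0.5 rad towards +x, the green dot); it stays where it is left; moved by a few newtons. Its hinge line runs along the warmer's y, 16 mm above the plate's height, at x = 0, y = -125 mm from the plate's centre
- switch_tip (a point): centre of the toggle's red ball, 26 mm across, 80 mm from its hinge; the rod is 10 mm thick; the toggle stands on a black block 70 by 50 by 25 mm on the warmer's right-hand wing
- maple_1: pale maple wedge, 100 mm long (its y), 32 mm wide with parallel sides (its x), 10 mm thick at the -y end rising to 20 mm at the +y end; loose, lying on its flat broad face; origin: centre of the underside, z up
- maple_2: pale maple wedge, 100 mm long (its y), 32 mm wide with parallel sides (its x), 10 mm thick at the -y end rising to 20 mm at the +y end; loose, lying on its flat broad face; origin: centre of the underside, z up
- maple_3: pale maple wedge, 100 mm long (its y), 32 mm wide with parallel sides (its x), 10 mm thick at the -y end rising to 20 mm at the +y end; loose, lying on its flat broad face; origin: centre of the underside, z up
- maple_4: pale maple wedge, 100 mm long (its y), 32 mm wide with parallel sides (its x), 10 mm thick at the -y end rising to 20 mm at the +y end; loose, lying on its flat broad face; origin: centre of the underside, z up
- maple_5: pale maple wedge, 100 mm long (its y), 32 mm wide with parallel sides (its x), 10 mm thick at the -y end rising to 20 mm at the +y end; loose, lying on its flat broad face; origin: centre of the underside, z up
- ebony_1: black ebony wedge, 100 mm long (its y), 32 mm wide with parallel sides (its x), 10 mm thick at the -y end rising to 20 mm at the +y end; loose, lying on its flat broad face; origin: centre of the underside, z up; a bystander
- ebony_2: black ebony wedge, 100 mm long (its y), 32 mm wide with parallel sides (its x), 10 mm thick at the -y end rising to 20 mm at the +y end; loose, lying on its flat broad face; origin: centre of the underside, z up; a bystander
- pin_vise: steel pin vise lying down, 100 mm long (its y), 14 mm thick, origin under its middle; a bystander
- canister: brass screw-top canister, 78 mm across, 85 mm tall, origin: centre of underside; a bystander
- amber_jar: squat amber glass jar, 84 mm across, 80 mm tall, origin: centre of underside; a bystander
- button_board: warped black button board with white buttons, 140 (x) by 100 (y) by 14 mm, origin: centre of underside; a bystander
Mind the look-alikes: they are no part of the job. What is shaped like the maple_4 but pink is not meant. Leave any yellow look-alike of the maple_3 alone.

How it is judged:
On the way, in this order (a step that is already met when the one before it is completed fails the run):
1. exactly three maple wedges lie flat on the plate, let go, while the toggle is still off ((distance of maple_1 from where it was at the start of the episode below 0.03 m or (x of maple_1 in the frame of plate between -0.1 and 0.1 m and y of maple_1 in the frame of plate between -0.06 and 0.06 m and z of maple_1 in the frame of plate between -0.004 and 0.006 m and angle between maple_1's own z axis and vertical below 0.08 rad and linear speed of maple_1 below 0.03 m/s)) and (distance of maple_2 from where it was at the start of the episode below 0.03 m or (x of maple_2 in the frame of plate between -0.1 and 0.1 m and y of maple_2 in the frame of plate between -0.06 and 0.06 m and z of maple_2 in the frame of plate between -0.004 and 0.006 m and angle between maple_2's own z axis and vertical below 0.08 rad and linear speed of maple_2 below 0.03 m/s)) and (distance of maple_3 from where it was at the start of the episode below 0.03 m or (x of maple_3 in the frame of plate between -0.1 and 0.1 m and y of maple_3 in the frame of plate between -0.06 and 0.06 m and z of maple_3 in the frame of plate between -0.004 and 0.006 m and angle between maple_3's own z axis and vertical below 0.08 rad and linear speed of maple_3 below 0.03 m/s)) and (distance of maple_4 from where it was at the start of the episode below 0.03 m or (x of maple_4 in the frame of plate between -0.1 and 0.1 m and y of maple_4 in the frame of plate between -0.06 and 0.06 m and z of maple_4 in the frame of plate between -0.004 and 0.006 m and angle between maple_4's own z axis and vertical below 0.08 rad and linear speed of maple_4 below 0.03 m/s)) and (distance of maple_5 from where it was at the start of the episode below 0.03 m or (x of maple_5 in the frame of plate between -0.1 and 0.1 m and y of maple_5 in the frame of plate between -0.06 and 0.06 m and z of maple_5 in the frame of plate between -0.004 and 0.006 m and angle between maple_5's own z axis and vertical below 0.08 rad and linear speed of maple_5 below 0.03 m/s)) and distance of any of maple_1, maple_2, maple_3 from where it was at the start of the episode above 0.03 m and distance of any of maple_1, maple_2, maple_4 from where it was at the start of the episode above 0.03 m and distance of any of maple_1, maple_2, maple_5 from where it was at the start of the episode above 0.03 m and distance of any of maple_1, maple_3, maple_4 from where it was at the start of the episode above 0.03 m and distance of any of maple_1, maple_3, maple_5 from where it was at the start of the episode above 0.03 m and distance of any of maple_1, maple_4, maple_5 from where it was at the start of the episode above 0.03 m and distance of any of maple_2, maple_3, maple_4 from where it was at the start of the episode above 0.03 m and distance of any of maple_2, maple_3, maple_5 from where it was at the start of the episode above 0.03 m and distance of any of maple_2, maple_4, maple_5 from where it was at the start of the episode above 0.03 m and distance of any of maple_3, maple_4, maple_5 from where it was at the start of the episode above 0.03 m and distance of any of maple_1, maple_2, maple_3, maple_4 from where it was at the start of the episode below 0.03 m and distance of any of maple_1, maple_2, maple_3, maple_5 from where it was at the start of the episode below 0.03 m and distance of any of maple_1, maple_2, maple_4, maple_5 from where it was at the start of the episode below 0.03 m and distance of any of maple_1, maple_3, maple_4, maple_5 from where it was at the start of the episode below 0.03 m and distance of any of maple_2, maple_3, maple_4, maple_5 from where it was at the start of the episode below 0.03 m and value of joint switch below 0.3 rad and contact force between the fingers and maple_1 below 0.05 N and contact force between the fingers and maple_2 below 0.05 N and contact force between the fingers and maple_3 below 0.05 N and contact force between the fingers and maple_4 below 0.05 N and contact force between the fingers and maple_5 below 0.05 N), for 0.2 s.
2. the toggle is pushed fully over to on, the three still on the plate (value of joint switch above 0.88 rad and (distance of maple_1 from where it was at the start of the episode below 0.03 m or (x of maple_1 in the frame of plate between -0.1 and 0.1 m and y of maple_1 in the frame of plate between -0.06 and 0.06 m and z of maple_1 in the frame of plate between -0.004 and 0.006 m and angle between maple_1's own z axis and vertical below 0.08 rad and linear speed of maple_1 below 0.03 m/s)) and (distance of maple_2 from where it was at the start of the episode below 0.03 m or (x of maple_2 in the frame of plate between -0.1 and 0.1 m and y of maple_2 in the frame of plate between -0.06 and 0.06 m and z of maple_2 in the frame of plate between -0.004 and 0.006 m and angle between maple_2's own z axis and vertical below 0.08 rad and linear speed of maple_2 below 0.03 m/s)) and (distance of maple_3 from where it was at the start of the episode below 0.03 m or (x of maple_3 in the frame of plate between -0.1 and 0.1 m and y of maple_3 in the frame of plate between -0.06 and 0.06 m and z of maple_3 in the frame of plate between -0.004 and 0.006 m and angle between maple_3's own z axis and vertical below 0.08 rad and linear speed of maple_3 below 0.03 m/s)) and (distance of maple_4 from where it was at the start of the episode below 0.03 m or (x of maple_4 in the frame of plate between -0.1 and 0.1 m and y of maple_4 in the frame of plate between -0.06 and 0.06 m and z of maple_4 in the frame of plate between -0.004 and 0.006 m and angle between maple_4's own z axis and vertical below 0.08 rad and linear speed of maple_4 below 0.03 m/s)) and (distance of maple_5 from where it was at the start of the episode below 0.03 m or (x of maple_5 in the frame of plate between -0.1 and 0.1 m and y of maple_5 in the frame of plate between -0.06 and 0.06 m and z of maple_5 in the frame of plate between -0.004 and 0.006 m and angle between maple_5's own z axis and vertical below 0.08 rad and linear speed of maple_5 below 0.03 m/s)) and distance of any of maple_1, maple_2, maple_3 from where it was at the start of the episode above 0.03 m and distance of any of maple_1, maple_2, maple_4 from where it was at the start of the episode above 0.03 m and distance of any of maple_1, maple_2, maple_5 from where it was at the start of the episode above 0.03 m and distance of any of maple_1, maple_3, maple_4 from where it was at the start of the episode above 0.03 m and distance of any of maple_1, maple_3, maple_5 from where it was at the start of the episode above 0.03 m and distance of any of maple_1, maple_4, maple_5 from where it was at the start of the episode above 0.03 m and distance of any of maple_2, maple_3, maple_4 from where it was at the start of the episode above 0.03 m and distance of any of maple_2, maple_3, maple_5 from where it was at the start of the episode above 0.03 m and distance of any of maple_2, maple_4, maple_5 from where it was at the start of the episode above 0.03 m and distance of any of maple_3, maple_4, maple_5 from where it was at the start of the episode above 0.03 m and distance of any of maple_1, maple_2, maple_3, maple_4 from where it was at the start of the episode below 0.03 m and distance of any of maple_1, maple_2, maple_3, maple_5 from where it was at the start of the episode below 0.03 m and distance of any of maple_1, maple_2, maple_4, maple_5 from where it was at the start of the episode below 0.03 m and distance of any of maple_1, maple_3, maple_4, maple_5 from where it was at the start of the episode below 0.03 m and distance of any of maple_2, maple_3, maple_4, maple_5 from where it was at the start of the episode below 0.03 m), for 0.2 s.
At the end, for the whole second after the job is handed in: Exactly three maple wedges rest on the plate inside its rim, broad face down (tilt under 0.08 rad, underside within 6 mm of the plate), released, still and not touching one another; the other two maple wedges are within 30 mm of where they started; the toggle reads above 0.88 rad (on) (all of step 2 and contact force between each of maple_1, the fingers and maple_2 below 0.05 N and contact force between each of maple_1, maple_2, the fingers and maple_3 below 0.05 N and contact force between each of maple_1, maple_2, maple_3, the fingers and maple_4 below 0.05 N and contact force between each of maple_1, maple_2, maple_3, maple_4, the fingers and maple_5 below 0.05 N and contact force between the fingers and maple_1 below 0.05 N).
It fails at once if a bystander (ebony wedge, pin vise, canister, jar, button board) is pushed or lifted more than 30 mm from its place (distance of any of ebony_1, ebony_2, pin_vise, canister, amber_jar, button_board from where it was at the start of the episode above 0.03 m).
It fails at once if a maple wedge is dropped or thrown (moves faster than 0.8 m/s out of the fingers) ((linear speed of maple_1 above 0.8 m/s and contact force between the fingers and maple_1 below 0.05 N) or (linear speed of maple_2 above 0.8 m/s and contact force between the fingers and maple_2 below 0.05 N) or (linear speed of maple_3 above 0.8 m/s and contact force between the fingers and maple_3 below 0.05 N) or (linear speed of maple_4 above 0.8 m/s and contact force between the fingers and maple_4 below 0.05 N) or (linear speed of maple_5 above 0.8 m/s and contact force between the fingers and maple_5 below 0.05 N)).
It also fails if it takes over 72 s, if anything falls off the work surface, if the arm or the gripper's body presses on something with over 40 N, if the wrist force passes 120 N, or if a joint passes its speed limit or range.

### The arm

A 6-joint arm with a two-finger parallel gripper is mounted at the origin on the work surface. World frame = base frame: x ahead of the robot, y to its left, z up, the work surface at z = 0. Lengths are in m, angles in rad, forces in N, time in s.
With the tool pointing down it reaches from about 0.35 to 0.975 m from the base axis. Payload 4.9 kg.
Tool frame: the origin (TCP) lies at the very end of the fingers, on their centre line; the grasp point (between the pads) lies behind it (manip.pinch_z is the y of the grasp point in the tool frame, in m); y points along the fingers, x is the direction in which the jaws open and shut, and the axes are right-handed (so a half turn about y gives the same grasp; the last joint's range is limited). The gripper opens to 85 mm and grips with 20 to 120 N. Pads are 22 mm wide; open, the fingers measure 114 mm over their backs; the gripper's body (76 mm by 85 mm) begins 54 mm behind the grasp point. The pads swing forward as they close: fully open they stand 13 mm farther back than shut.
Start: joints at [1.042, 0.053, 1.613, -0, 1.476, -0.119], TCP at [0.249, 0.573, 0.231] pointing down, gripper open.
Joint ranges: [-3.01, 3.01], [-1.01, 2.22], [0.06, 2.58], [-1.02, 4.17], [0.09, 2.62], [-3.14, 3.14]. Speed limits (rad/s): [2.57, 2.57, 3.14, 3.14, 3.14, 3.14].

### API

Orientations are given as a unit quaternion [w, x, y, z].
In Python, from plant import manip gives the robot as it stands.
- The arm moves only by the tool drive_tool, never from a script. Its argument "motion" is a list of rows, each a list of 3 entries, a list of its own where there are three numbers: the shift along the tool's x, y, z in units of 25 mm (1.0 is 25 mm), then the turn, a rotation vector about the tool's x, y, z in units of 5 degrees (1.0 is 5 degrees), then the closure, from -1 (fully open) to 1 (shut). A call has 1 to 12 rows; each row shifts and turns the commanded pose from where the row before left it, along the tool's axes as they then stand; what a row does not reach is not made up. A row lasts 1/10 s, in which the tool goes at most 50 mm and 8.59 degrees, less where a joint would pass 70% of its speed; a pose out of reach is approached as far as the arm can. A call is refused whole if a number of a shift passes 1 or a number of a turn 1, either way. A call with a gripper value outside its range is refused whole. The fingers move at their own pace and stop on an object; the grip force is fixed at half the most. Time passes only in rows, so rows that do not move let the fingers close. It gives the time, the measured TCP pose, the force and the opening at its end, in the units of the state.
- manip.state(): the state, without advancing time (a new reading comes with each control period).
- manip.grab_frame(name): name is "scene" or "top"; returns a dict with "img" (420x560x3 uint8, blue, green, red), "range_z" (420x560 float32, m along the optical axis (not along the pixel's ray), 0 where there is no reading), "camera_matrix" (3x3 intrinsics, pixels), "world_from_camera" (4x4, takes a point from camera to world coordinates). Camera axes: x right, y down, z forward; pixel columns grow to the right and rows downward; lengths in m; the calibration is good to about 2 mm. A picture is of the moment at which its call begins.
- manip.job_done(): hands the job in, once; it reports no verdict.
The state is a dict: "time": time; "joint_pos": joint angles; "joint_vel": joint speeds; "joint_efforts": joint torques, N m; "tool_pos": TCP position; "tool_rot": TCP orientation; "contact_force": force on the tool from outside, world axes, zero at the start; "ft_torque": the same for the moment, N m; "gripper_width": opening from 0.0 (shut) to 1.0 (fully open).
Only numpy, scipy, OpenCV 4.12 (cv2) and the standard library are available. Lean on these libraries where they do the work, as an engineer would, in place of code of your own. Each camera call takes 0.05 s, during which the arm holds its last target. There are 200 camera calls.

## Working session

There is one attempt and no reset: what is moved stays moved. The work goes in short steps, Python scripts to look and compute and a tool call to move; the robot and the scene stay as the last step left them, time stands still between calls to the robot, and variables do not carry over. Pictures are saved under pics/ and viewed, about 8 in all and at most 12, crops included, and the job is handed in when it is done.

Besides the shell and the picture viewer there is one more tool, called after "Request:" as name(argument=value, ...), one argument or row to a line, values as JSON. drive_tool: Moves the arm, as the interface text tells. Its arguments: {"type":"object","properties":{"motion":{"type":"array","items":{"type":"array"}}},"required":["motion"]}

```bash
mkdir -p pics; python3 - <<'E'
from plant import manip
import cv2,pickle,numpy as np
print(manip.state(), manip.pinch_z)
for n in("top","scene"):
    f=manip.grab_frame(n); cv2.imwrite(f"pics/{n}0.png",f["img"]); pickle.dump(f,open(f"{n}0.pkl","wb"))
    print(n,f["camera_matrix"].tolist(),np.round(f["world_from_camera"],3).tolist())
E
```

```text
{'time': 0.0, 'joint_pos': array([ 1.04199483e+00,  5.33714182e-02,  1.61427080e+00,  3.98153103e-06,
        1.47601639e+00, -1.19001031e-01]), 'joint_vel': array([-0.00107981,  0.00109388, -0.00061491, -0.0002199 ,  0.000296  ,
       -0.00175126]), 'joint_efforts': array([ 4.83161548e-04, -3.93696105e+01, -3.70167732e+01, -9.64650849e-05,
        7.44146149e-03,  9.93608865e-06]), 'tool_pos': array([0.24870185, 0.57271353, 0.23006786]), 'tool_rot': array([-0.59095115,  0.59159914,  0.38715095, -0.38846022]), 'contact_force': array([-0.94969034, -0.90419901,  0.97186551]), 'ft_torque': array([-0.01654033, -0.01360146, -0.01714434]), 'gripper_width': 1.0001967440358905} -0.0187
top [[381.7067135215504, 0.0, 286.32669743077776], [0.0, 381.7067135215504, 208.7106550194671], [0.0, 0.0, 1.0]] [[-0.024, -0.99, 0.137, 0.411], [-1.0, 0.025, 0.01, 0.131], [-0.013, -0.137, -0.991, 0.959], [0.0, 0.0, 0.0, 1.0]]
scene [[382.9449559440684, 0.0, 275.6619692397164], [0.0, 382.9449559440684, 216.7604025671094], [0.0, 0.0, 1.0]] [[0.794, 0.45, -0.409, 0.913], [0.608, -0.595, 0.526, -0.331], [-0.007, -0.666, -0.746, 0.759], [0.0, 0.0, 0.0, 1.0]]
```

View pics/top0.png

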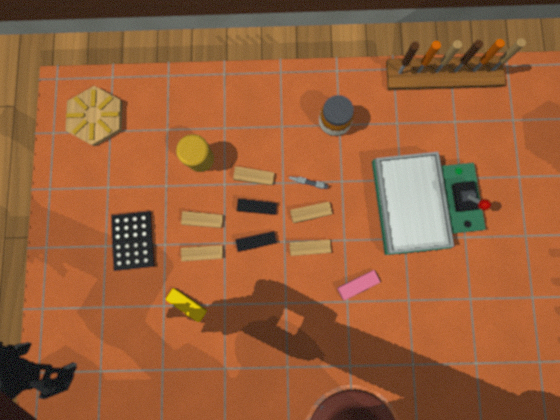

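View pics/scene0.png

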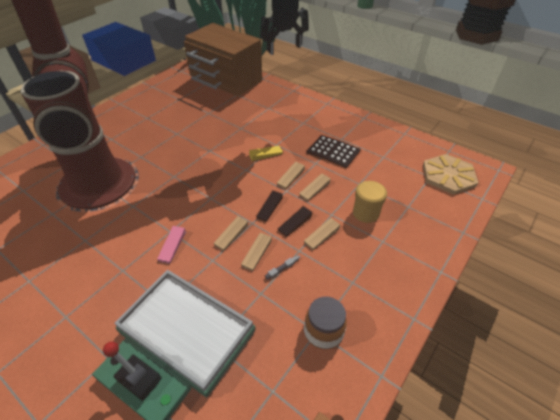

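Maple candidates in top view: (254,176), (202,219), (202,253), (311,212), (310,247). They are pale wood. Black at (257,206) and (256,241) are ebony, pink at (358,285) and yellow at (186,304) are decoys. The warmer is at (413,203) and the toggle ball at (485,204). Next I'll get metric poses and an enlarged crop.

```bash
cat > h.py <<'E'
import numpy as np,cv2
from scipy.spatial.transform import Rotation as R
def pts(f):
    K=f["camera_matrix"];T=f["world_from_camera"];z=f["range_z"]
    v,u=np.mgrid[:z.shape[0],:z.shape[1]]
    P=np.stack([(u-K[0,2])/K[0,0]*z,(v-K[1,2])/K[1,1]*z,z],-1)
    return P@T[:3,:3].T+T[:3,3]
def tool(p,yaw=0):
    pass
def blob(f,u,v,r=32,tol=None):
    """minAreaRect of the bright-pale blob round (u,v), world xy via depth"""
    P=pts(f);hsv=cv2.cvtColor(f["img"],cv2.COLOR_BGR2HSV)
    m=((hsv[...,0]>12)&(hsv[...,0]<30)&(hsv[...,2]>110)).astype(np.uint8)
    n,l,s,c=cv2.connectedComponentsWithStats(m)
    k=l[v,u]; 
    q=P[l==k]; q=q[(q[:,2]>0.004)]
    rect=cv2.minAreaRect((q[:,:2]*1000).astype(np.float32))
    b=cv2.boxPoints(rect);e=[b[1]-b[0],b[2]-b[1]];L=max(e,key=np.linalg.norm)
    a=np.degrees(np.arctan2(L[1],L[0]))%180
    A=np.c_[q[:,:2]-q[:,:2].mean(0),np.ones(len(q))];g=np.linalg.lstsq(A,q[:,2],rcond=None)[0]
    return np.round(rect[0],1),np.round(sorted(rect[1]),1),round(a,1),len(q),np.round(g*1000)/1000
E
python3 - <<'E'
import pickle,cv2
from h import *
f=pickle.load(open("top0.pkl","rb"));P=pts(f)
for u,v in[(254,176),(202,219),(202,253),(311,212),(310,247)]: print(u,v,*blob(f,u,v))
for n,u,v in[("plate",413,203),("ball",485,204),("table",350,330),("vise",309,182),("rimTL",378,160),("rimTR",441,155),("rimBL",387,251),("rimBR",450,246)]: print(n,np.round(P[v,u],3))
# plate interior by depth
m=((abs(P[...,2]-.036)<.004)).astype(np.uint8);m[:,:370]=0;m[:,470:]=0;m[:140]=0;m[265:]=0
n,l,s,c=cv2.connectedComponentsWithStats(m);k=l[203,413];q=P[l==k]
r=cv2.minAreaRect((q[:,:2]*1000).astype(np.float32));print(r,np.median(q[:,2]))
m=((P[...,2]>.044)&(P[...,2]<.054)).astype(np.uint8);m[:,:370]=0;m[:,453:]=0;m[:140]=0;m[265:]=0
q=P[m>0];print(len(q),cv2.minAreaRect((q[:,:2]*1000).astype(np.float32)))
cv2.imwrite("pics/crop.png",cv2.resize(f["img"][140:280,165:515],None,fx=2.28,fy=2.28,interpolation=cv2.INTER_CUBIC))
s=R.from_quat([.59159914,.38715095,-.38846022,-.59095115]).as_matrix();print(s)
E
```

```text
254 176 [551.2 169.9] [ 91.9 277. ] 33.8 534 [-3.608  0.384  0.024]
202 219 [486.6 261.3] [ 53.4 296.9] 69.9 538 [-1.354 -0.159  0.017]
202 253 [435.8 266.1] [ 40.6 271.6] 87.9 553 [-1.156 -0.675  0.019]
311 212 [503.4 103.9] [ 80.9 175.9] 139.0 532 [-4.938 -0.566  0.026]
310 247 [445.3  85.6] [ 48.7 103.6] 102.2 540 [-2.751  0.392  0.025]
plate [ 0.544 -0.168  0.039]
ball [ 0.523 -0.29   0.138]
table [ 0.243 -0.007 -0.   ]
vise [0.607 0.082 0.017]
rimTL [ 0.651 -0.087  0.048]
rimTR [ 0.672 -0.259  0.003]
rimBL [ 0.43  -0.1    0.031]
rimBR [ 0.438 -0.244  0.05 ]
((547.8834838867188, -169.86871337890625), (220.8354949951172, 138.94790649414062), 4.404892921447754) 0.03739099731103496
939 ((547.3755493164062, -167.35702514648438), (232.3777313232422, 154.16043090820312), 4.809531211853027)
[[ 3.98425602e-01 -1.04568933e-03 -9.17200058e-01]
 [ 9.17198361e-01 -1.78176519e-03  3.98426896e-01]
 [-2.05086589e-03 -9.99997866e-01  2.49203673e-04]]
```

View pics/crop.png

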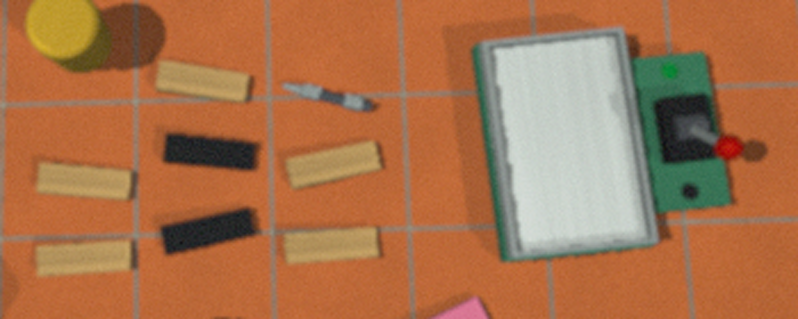

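The crop confirms five pale maple wedges (crop (203,81), (85,180), (83,257), (333,163), (331,244)), two black ones and the toggle leaning to the black dot. The depth edges are noisy, so I'll redo the footprints by intersecting rays with the mean top height.

```bash
cat >> h.py <<'E'
def blob(f,u,v,h=.013):
    K=f["camera_matrix"];T=f["world_from_camera"];P=pts(f)
    hsv=cv2.cvtColor(f["img"],cv2.COLOR_BGR2HSV)
    m=((hsv[...,0]>12)&(hsv[...,0]<30)&(hsv[...,2]>110)).astype(np.uint8)
    l=cv2.connectedComponents(m)[1]; vv,uu=np.nonzero(l==l[v,u])
    d=np.stack([(uu-K[0,2])/K[0,0],(vv-K[1,2])/K[1,1],np.ones(len(uu))],-1)@T[:3,:3].T
    q=(T[:3,3]+d*((h-T[2,3])/d[:,2])[:,None])[:,:2]
    r=cv2.minAreaRect((q*1000).astype(np.float32));b=cv2.boxPoints(r)
    L=max(b[1]-b[0],b[2]-b[1],key=np.linalg.norm)
    zt=P[vv,uu,2]; e=L/np.linalg.norm(L); s=(q-q.mean(0))@e
    return np.round(r[0],1),np.round(q.mean(0)*1000,1),np.round(sorted(r[1]),1),round(np.degrees(np.arctan2(L[1],L[0]))%180,1),len(uu),"z-end,z+end",np.median(zt[(s<-.02)&(s>-.04)]).round(3),np.median(zt[(s>.02)&(s<.04)]).round(3),np.round(e,2)
E
python3 - <<'E'
import pickle
from h import *
f=pickle.load(open("top0.pkl","rb"))
for u,v in[(254,176),(202,219),(202,253),(311,212),(310,247)]: print(u,v,*blob(f,u,v))
E
```

```text
254 176 [627.5 222.7] [628.7 222.7] [ 40.3 105. ] 78.8 593 z-end,z+end 0.013 0.019 [0.19 0.98]
202 219 [520.2 352.2] [520.6 352.8] [ 37.4 107.9] 83.2 601 z-end,z+end 0.013 0.018 [0.12 0.99]
202 253 [440.1 353.4] [437.3 352.7] [ 43.2 104.6] 92.4 618 z-end,z+end 0.018 0.012 [ 0.04 -1.  ]
311 212 [532.7  79.7] [532.2  79.7] [ 36.7 104.4] 101.6 590 z-end,z+end 0.018 0.013 [ 0.2  -0.98]
310 247 [444.5  83.9] [444.8  85.1] [ 37.2 104.5] 90.6 610 z-end,z+end 0.019 0.013 [ 0.01 -1.  ]
```

Request:
drive_tool(
  motion=[
    [[0, 0.4, 0], [0, 1, 0], -0.4],
    [[0, 0.4, 0], [0, 1, 0], -0.4],
    [[0, 0.4, 0], [0, 1, 0], -0.4],
    [[0, 0.4, 0], [0, 1, 0], -0.4],
    [[0, 0.4, 0], [0, 1, 0], -0.4],
    [[0, 0.4, 0], [0, 1, 0], -0.4],
    [[0, 0.4, 0], [0, 1, 0], -0.4],
    [[0, 0.4, 0], [0, 1, 0], -0.4],
    [[0, 0.4, 0], [0, 1, 0], -0.4],
    [[0, 0.4, 0], [0, 1, 0], -0.4],
    [[0, 0.4, 0], [0, 1, 0], -0.4],
    [[0, 0.4, 0], [0, 1, 0], -0.4],
  ],
)

```text
time: 1.3
tool_pos: [0.2488, 0.5728, 0.1102]
tool_rot: [-0.706, 0.706, 0.039, -0.039]
contact_force: [0.2, -0.3, 1.0]
gripper_width: 0.698
```

```bash
cat > goto.py <<'E'
# usage: goto.py x y z yaw_deg -> remaining turn about tool y (units), then shift in the turned tool frame (units)
import sys,numpy as np
from scipy.spatial.transform import Rotation as R
from plant import manip
x,y,z,w=map(float,sys.argv[1:]);s=manip.state();q=s["tool_rot"];M=R.from_quat(q,scalar_first=True).as_matrix()
cur=np.degrees(np.arctan2(M[1,0],M[0,0]));d=(w-cur+180)%360-180
c,n=np.cos(np.radians(w)),np.sin(np.radians(w));W=np.array([[c,0,-n],[n,0,c],[0,-1,0]])
print("t",round(s["time"],2),"pos",s["tool_pos"].round(4),"yaw",cur.round(2),"tilt",M[:,1].round(4),"F",s["contact_force"].round(1),"w",round(s["gripper_width"],3))
print("turn units",round(-d/5,2),"shift units (after turn)",(W.T@(np.array([x,y,z])-s["tool_pos"])/.025).round(2))
E
python3 goto.py 0.438 0.359 0.10 2
```

```text
t 1.3 pos [0.2488 0.5728 0.1102] yaw 6.31 tilt [-6.e-04 -1.e-03 -1.e+00] F [ 0.2 -0.3  1. ] w 0.698
turn units 0.86 shift units (after turn) [ 7.27  0.41 -8.81]
```

Request:
drive_tool(
  motion=[
    [[0, 0.4, 0], [0, 0.86, 0], -0.4],
    [[0.8, 0, -0.98], [0, 0, 0], -0.4],
    [[0.8, 0, -0.98], [0, 0, 0], -0.4],
    [[0.8, 0, -0.98], [0, 0, 0], -0.4],
    [[0.8, 0, -0.98], [0, 0, 0], -0.4],
    [[0.8, 0, -0.98], [0, 0, 0], -0.4],
    [[0.8, 0, -0.98], [0, 0, 0], -0.4],
    [[0.8, 0, -0.98], [0, 0, 0], -0.4],
    [[0.8, 0, -0.98], [0, 0, 0], -0.4],
    [[0.87, 0, -0.98], [0, 0, 0], -0.4],
  ],
)

```text
time: 2.3
tool_pos: [0.4394, 0.3587, 0.1008]
tool_rot: [-0.707, 0.707, 0.013, -0.014]
contact_force: [0.3, 0.3, 0.2]
gripper_width: 0.698
```

```bash
python3 goto.py 0.438 0.359 0.003 2; python3 - <<'E'
from plant import manip
import cv2,pickle
f=manip.grab_frame("top");g=manip.grab_frame("scene")
a=cv2.resize(f["img"][150:330,120:320],None,fx=2.8,fy=2.8,interpolation=cv2.INTER_CUBIC)
cv2.imwrite("pics/d1.png",cv2.hconcat([a[:400,:],cv2.resize(g["img"][110:250,200:340],(240,240))[:,:].repeat(1,0) if 0 else cv2.copyMakeBorder(cv2.resize(g["img"][110:250,200:340],(240,240)),0,160,0,0,cv2.BORDER_CONSTANT)]))
E
```

```text
t 2.3 pos [0.4394 0.3587 0.1008] yaw 2.23 tilt [-9.e-04 -4.e-04 -1.e+00] F [0.3 0.3 0.2] w 0.698
turn units 0.05 shift units (after turn) [-0.05  3.91  0.01]
```

View pics/d1.png

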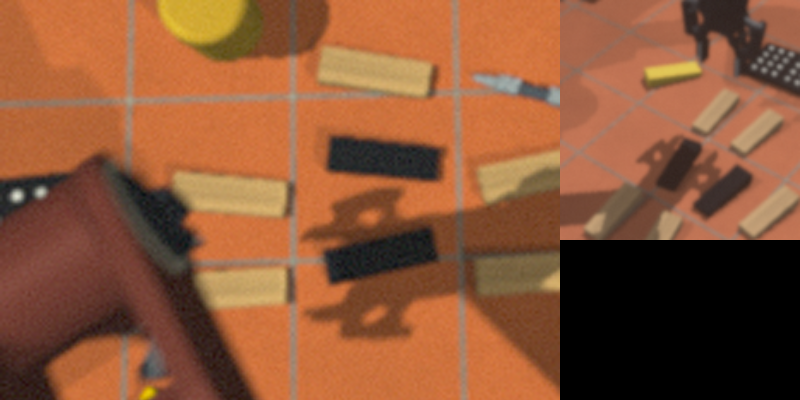

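The fingers (crop (190,230) and (150,360)) straddle the wedge at crop (235,287), allowing for parallax. Descending and closing.

Request:
drive_tool(
  motion=[
    [[0, 0.8, 0], [0, 0, 0], -0.4],
    [[0, 0.8, 0], [0, 0, 0], -0.4],
    [[0, 0.8, 0], [0, 0, 0], -0.4],
    [[0, 0.8, 0], [0, 0, 0], -0.4],
    [[0, 0.7, 0], [0, 0, 0], -0.4],
    [[0, 0, 0], [0, 0, 0], 0],
    [[0, 0, 0], [0, 0, 0], 1],
    [[0, 0, 0], [0, 0, 0], 1],
    [[0, 0, 0], [0, 0, 0], 1],
    [[0, 0, 0], [0, 0, 0], 1],
    [[0, 0, 0], [0, 0, 0], 1],
    [[0, 0, 0], [0, 0, 0], 1],
  ],
)

```text
time: 3.6
tool_pos: [0.4393, 0.36, 0.0041]
tool_rot: [0.707, -0.707, -0.014, 0.014]
contact_force: [-0.4, 0.1, 0.1]
gripper_width: 0.35
```

```bash
python3 goto.py 0.438 0.359 0.11 4.5
```

```text
t 3.6 pos [0.4393 0.36   0.0041] yaw 2.21 tilt [ 4.e-04  2.e-04 -1.e+00] F [-0.4  0.1  0.1] w 0.35
turn units -0.46 shift units (after turn) [-0.06 -4.24 -0.03]
```

Request:
drive_tool(
  motion=[
    [[0, -0.3, 0], [0, -0.46, 0], 1],
    [[0, -0.7, 0], [0, 0, 0], 1],
    [[0, -1, 0], [0, 0, 0], 1],
    [[0, -1, 0], [0, 0, 0], 1],
    [[0, -1, 0], [0, 0, 0], 1],
    [[0, -1, 0], [0, 0, 0], 1],
  ],
)

```text
time: 4.2
tool_pos: [0.439, 0.3598, 0.1298]
tool_rot: [-0.707, 0.707, 0.028, -0.028]
contact_force: [-0.8, -0.3, 0.3]
gripper_width: 0.353
```

```bash
python3 goto.py 0.609 -0.158 0.13 4.5
```

```text
t 4.2 pos [0.439  0.3598 0.1298] yaw 4.51 tilt [-1.e-04 -0.e+00 -1.e+00] F [-0.8 -0.3  0.3] w 0.353
turn units 0.0 shift units (after turn) [ 5.150e+00 -1.000e-02 -2.118e+01]
```

Request:
drive_tool(
  motion=[
    [[0.1, 0, -0.5], [0, 0, 0], 1],
    [[0.25, 0, -0.95], [0, 0, 0], 1],
    [[0.25, 0, -0.95], [0, 0, 0], 1],
    [[0.25, 0, -0.95], [0, 0, 0], 1],
    [[0.25, 0, -0.95], [0, 0, 0], 1],
    [[0.25, 0, -0.95], [0, 0, 0], 1],
    [[0.25, 0, -0.95], [0, 0, 0], 1],
    [[0.25, 0, -0.95], [0, 0, 0], 1],
    [[0.25, 0, -0.95], [0, 0, 0], 1],
    [[0.25, 0, -0.95], [0, 0, 0], 1],
    [[0.25, 0, -0.95], [0, 0, 0], 1],
    [[0.25, 0, -0.95], [0, 0, 0], 1],
  ],
)

```text
time: 5.4
tool_pos: [0.531, 0.0909, 0.1272]
tool_rot: [-0.706, 0.707, 0.027, -0.028]
contact_force: [0.3, -0.4, -0.3]
gripper_width: 0.353
```

Request:
drive_tool(
  motion=[
    [[0.23, 0, -0.95], [0, 0, 0], 1],
    [[0.23, 0, -0.95], [0, 0, 0], 1],
    [[0.23, 0, -0.95], [0, 0, 0], 1],
    [[0.23, 0, -0.95], [0, 0, 0], 1],
    [[0.23, 0, -0.95], [0, 0, 0], 1],
    [[0.23, 0, -0.95], [0, 0, 0], 1],
    [[0.23, 0, -0.95], [0, 0, 0], 1],
    [[0.23, 0, -0.95], [0, 0, 0], 1],
    [[0.23, 0, -0.95], [0, 0, 0], 1],
    [[0.23, 0, -0.95], [0, 0, 0], 1],
    [[0, 0, -0.73], [0, 0, 0], 1],
    [[0, 0, 0], [0, 0, 0], 1],
  ],
)

```text
time: 6.6
tool_pos: [0.6084, -0.16, 0.1276]
tool_rot: [0.707, -0.707, -0.026, 0.027]
contact_force: [0.4, 0.6, -0.8]
gripper_width: 0.355
```

```bash
python3 goto.py 0.609 -0.158 0.0415 4.5; python3 - <<'E'
from plant import manip
import cv2,pickle
g=manip.grab_frame("scene")
cv2.imwrite("pics/p1.png",cv2.resize(g["img"][200:420,60:330],None,fx=2.6,fy=2.6,interpolation=cv2.INTER_CUBIC))
E
```

```text
t 6.6 pos [ 0.6084 -0.16    0.1276] yaw 4.36 tilt [-0.0016  0.     -1.    ] F [ 0.4  0.6 -0.8] w 0.355
turn units -0.03 shift units (after turn) [0.03 3.45 0.08]
```

View pics/p1.png

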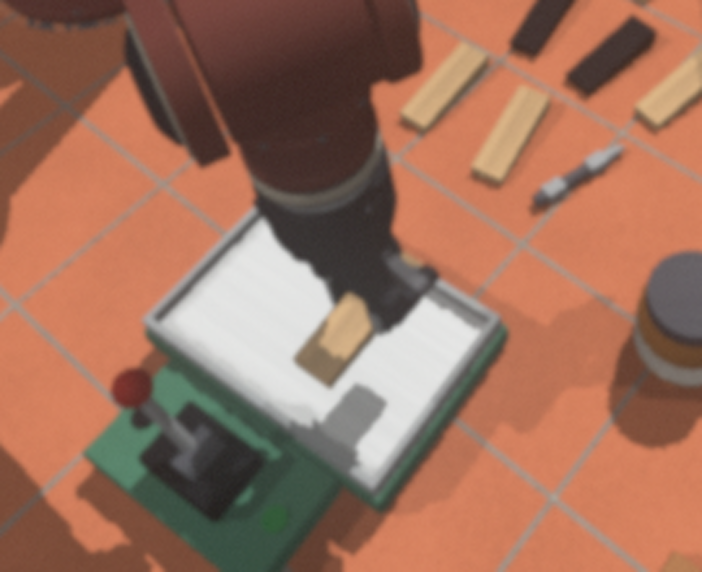

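The wedge is held level at crop (335,340) over the plate's far half. I'll lower it gently.

Request:
drive_tool(
  motion=[
    [[0, 0.8, 0.08], [0, 0, 0], 1],
    [[0, 0.8, 0], [0, 0, 0], 1],
    [[0, 0.8, 0], [0, 0, 0], 1],
    [[0, 0.5, 0], [0, 0, 0], 1],
    [[0, 0.3, 0], [0, 0, 0], 1],
    [[0, 0.15, 0], [0, 0, 0], 1],
    [[0, 0.08, 0], [0, 0, 0], 1],
    [[0, 0, 0], [0, 0, 0], 1],
    [[0, 0, 0], [0, 0, 0], 1],
  ],
)

```text
time: 7.55
tool_pos: [0.6097, -0.156, 0.044]
tool_rot: [-0.706, 0.707, 0.028, -0.027]
contact_force: [-0.3, -0.8, -0.2]
gripper_width: 0.356
```

Request:
drive_tool(
  motion=[
    [[0, 0.05, 0], [0, 0, 0], 1],
    [[0, 0.05, 0], [0, 0, 0], 1],
    [[0, 0, 0], [0, 0, 0], 1],
    [[0, 0, 0], [0, 0, 0], 1],
  ],
)

```text
time: 7.95
tool_pos: [0.6091, -0.1558, 0.0405]
tool_rot: [0.707, -0.707, -0.028, 0.028]
contact_force: [-0.6, -0.2, -0.3]
gripper_width: 0.355
```

Request:
drive_tool(
  motion=[
    [[0, 0.04, 0], [0, 0, 0], 1],
    [[0, 0.04, 0], [0, 0, 0], 1],
    [[0, 0, 0], [0, 0, 0], 1],
    [[0, 0, 0], [0, 0, 0], 1],
  ],
)

```text
time: 8.35
tool_pos: [0.6093, -0.1558, 0.0398]
tool_rot: [-0.707, 0.707, 0.028, -0.028]
contact_force: [-3.1, 1.2, 5.6]
gripper_width: 0.352
```

Request:
drive_tool(
  motion=[
    [[0, 0, 0], [0, 0, 0], 0.15],
    [[0, 0, 0], [0, 0, 0], 0],
    [[0, 0, 0], [0, 0, 0], 0],
    [[0, 0, 0], [0, 0, 0], 0],
    [[0, -0.5, 0], [0, 0, 0], 0],
    [[0, -0.8, 0], [0, 0, 0], 0],
    [[0, -0.8, 0], [0, 0, 0], 0],
    [[0, -0.8, 0], [0, 0, 0], 0],
    [[0, -0.8, 0], [0, 0, 0], -0.3],
  ],
)

```text
time: 9.25
tool_pos: [0.6093, -0.1558, 0.133]
tool_rot: [-0.706, 0.707, 0.028, -0.028]
contact_force: [-0.3, -0.5, 0.8]
gripper_width: 0.641
```

```bash
python3 goto.py 0.531 0.0855 0.10 11.6
```

```text
t 9.25 pos [ 0.6093 -0.1558  0.133 ] yaw 4.52 tilt [ 1.e-03 -4.e-04 -1.e+00] F [-0.3 -0.5  0.8] w 0.641
turn units -1.42 shift units (after turn) [-1.13  1.32 10.09]
```

Request:
drive_tool(
  motion=[
    [[0, 0, 0], [0, -0.71, 0], -0.4],
    [[0, 0, 0], [0, -0.71, 0], -0.4],
    [[-0.11, 0, 1], [0, 0, 0], -0.4],
    [[-0.11, 0, 1], [0, 0, 0], -0.4],
    [[-0.11, 0, 1], [0, 0, 0], -0.4],
    [[-0.11, 0, 1], [0, 0, 0], -0.4],
    [[-0.11, 0, 1], [0, 0, 0], -0.4],
    [[-0.11, 0, 1], [0, 0, 0], -0.4],
    [[-0.11, 0, 1], [0, 0, 0], -0.4],
    [[-0.11, 0, 1], [0, 0, 0], -0.4],
    [[-0.11, 0.6, 1], [0, 0, 0], -0.4],
    [[-0.11, 0.7, 1], [0, 0, 0], -0.4],
  ],
)

```text
time: 10.45
tool_pos: [0.5327, 0.0845, 0.1005]
tool_rot: [-0.703, 0.704, 0.073, -0.07]
contact_force: [-0.1, 0.5, 0.7]
gripper_width: 0.7
```

```bash
python3 - <<'E'
from plant import manip
import cv2,pickle
from h import *
f=manip.grab_frame("top");pickle.dump(f,open("top1.pkl","wb"))
P=pts(f)
cv2.imwrite("pics/p2.png",cv2.resize(f["img"][140:280,280:500],None,fx=3.4,fy=3.4,interpolation=cv2.INTER_CUBIC))
E
python3 goto.py 0.531 0.0855 0.003 11.6
```

```text
t 10.5 pos [0.5288 0.0873 0.096 ] yaw 11.73 tilt [-0.0041  0.0024 -1.    ] F [-2.2  1.9 -3.1] w 0.699
turn units 0.03 shift units (after turn) [ 0.07  3.72 -0.09]
```

View pics/p2.png

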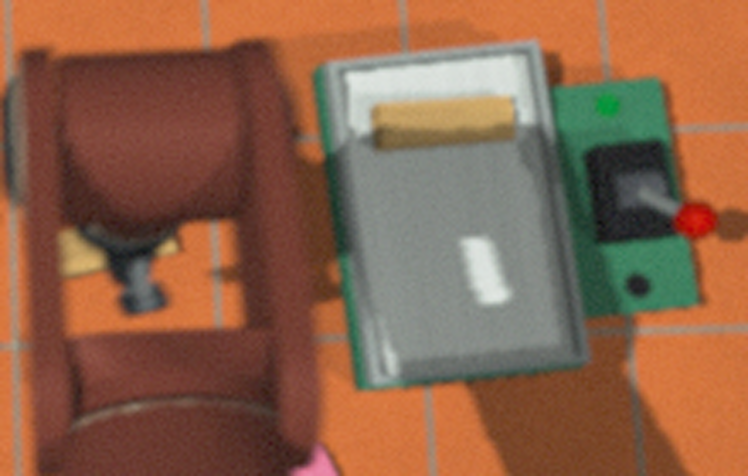

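The first wedge lies flat inside the rim at crop (445,122). Next is the second wedge.

Request:
drive_tool(
  motion=[
    [[0, 0, 0], [0, 0, 0], -0.4],
    [[0, 0.8, 0], [0, 0, 0], -0.4],
    [[0, 0.8, 0], [0, 0, 0], -0.4],
    [[0, 0.8, 0], [0, 0, 0], -0.4],
    [[0, 0.8, 0], [0, 0, 0], -0.4],
    [[0, 0.6, 0], [0, 0, 0], -0.4],
    [[0, 0, 0], [0, 0, 0], -0.4],
    [[0, 0, 0], [0, 0, 0], -0.4],
  ],
)

```text
time: 11.3
tool_pos: [0.5325, 0.0831, 0.0043]
tool_rot: [-0.703, 0.704, 0.072, -0.071]
contact_force: [0.1, 0.3, 0.6]
gripper_width: 0.702
```

```bash
python3 goto.py 0.531 0.0855 0.004 11.6
```

```text
t 11.3 pos [0.5325 0.0831 0.0043] yaw 11.59 tilt [ 8.e-04 -1.e-04 -1.e+00] F [0.1 0.3 0.6] w 0.702
turn units -0.0 shift units (after turn) [-0.04  0.01  0.11]
```

Request:
drive_tool(
  motion=[
    [[0, 0, 0.1], [0, 0, 0], 0],
    [[0, 0, 0], [0, 0, 0], 1],
    [[0, 0, 0], [0, 0, 0], 1],
    [[0, 0, 0], [0, 0, 0], 1],
    [[0, 0, 0], [0, 0, 0], 1],
    [[0, 0, 0], [0, 0, 0], 1],
    [[0, -0.3, 0], [0, 0.7, 0], 1],
    [[0, -0.7, 0], [0, 0.72, 0], 1],
    [[0, -1, 0], [0, 0, 0], 1],
    [[0, -1, 0], [0, 0, 0], 1],
    [[0, -1, 0], [0, 0, 0], 1],
    [[0, -1, 0], [0, 0, 0], 1],
  ],
)

```text
time: 12.5
tool_pos: [0.5309, 0.086, 0.1293]
tool_rot: [-0.707, 0.707, 0.028, -0.028]
contact_force: [0.4, -0.2, -0.4]
gripper_width: 0.352
```

```bash
python3 goto.py 0.547 -0.163 0.13 4.5
```

```text
t 12.5 pos [0.5309 0.086  0.1293] yaw 4.53 tilt [-4.e-04 -1.e-04 -1.e+00] F [ 0.4 -0.2 -0.4] w 0.352
turn units 0.01 shift units (after turn) [-0.14 -0.03 -9.98]
```

Request:
drive_tool(
  motion=[
    [[0, 0, -0.5], [0, 0, 0], 1],
    [[0, 0, -1], [0, 0, 0], 1],
    [[0, 0, -1], [0, 0, 0], 1],
    [[0, 0, -1], [0, 0, 0], 1],
    [[0, 0, -1], [0, 0, 0], 1],
    [[0, 0, -1], [0, 0, 0], 1],
    [[0, 0, -1], [0, 0, 0], 1],
    [[0, 0, -1], [0, 0, 0], 1],
    [[0, 0, -1], [0, 0, 0], 1],
    [[-0.07, 0, -1], [0, 0, 0], 1],
    [[-0.07, 0, -0.48], [0, 0, 0], 1],
    [[0, 0, 0], [0, 0, 0], 1],
  ],
)

```text
time: 13.7
tool_pos: [0.5466, -0.1642, 0.1274]
tool_rot: [0.707, -0.706, -0.026, 0.028]
contact_force: [0.3, 0.8, -1.0]
gripper_width: 0.355
```

Request:
drive_tool(
  motion=[
    [[0, 0, 0], [0, 0, 0], 1],
    [[0, 0.8, 0], [0, 0, 0], 1],
    [[0, 0.8, 0], [0, 0, 0], 1],
    [[0, 0.8, 0], [0, 0, 0], 1],
    [[0, 0.5, 0], [0, 0, 0], 1],
    [[0, 0.3, 0], [0, 0, 0], 1],
    [[0, 0.2, 0], [0, 0, 0], 1],
    [[0, 0, 0], [0, 0, 0], 1],
    [[0, 0, 0], [0, 0, 0], 1],
  ],
)

```text
time: 14.6
tool_pos: [0.5481, -0.1632, 0.0444]
tool_rot: [-0.706, 0.707, 0.028, -0.027]
contact_force: [-0.5, 1.0, 0.2]
gripper_width: 0.351
```

```bash
python3 goto.py 0.547 -0.163 0.0398 4.5
```

```text
t 14.6 pos [ 0.5481 -0.1632  0.0444] yaw 4.52 tilt [ 1.3e-03 -5.0e-04 -1.0e+00] F [-0.5  1.   0.2] w 0.351
turn units 0.0 shift units (after turn) [-0.04  0.18  0.01]
```

Request:
drive_tool(
  motion=[
    [[0, 0.06, 0], [0, 0, 0], 1],
    [[0, 0.06, 0], [0, 0, 0], 1],
    [[0, 0.06, 0], [0, 0, 0], 1],
    [[0, 0, 0], [0, 0, 0], 1],
    [[0, 0, 0], [0, 0, 0], 1],
  ],
)

```text
time: 15.1
tool_pos: [0.5481, -0.1633, 0.0412]
tool_rot: [-0.706, 0.707, 0.028, -0.028]
contact_force: [-4.3, 1.8, 9.2]
gripper_width: 0.353
```

Request:
drive_tool(
  motion=[
    [[0, 0, 0], [0, 0, 0], 0.15],
    [[0, 0, 0], [0, 0, 0], 0],
    [[0, 0, 0], [0, 0, 0], 0],
    [[0, 0, 0], [0, 0, 0], 0],
    [[0, -0.5, 0], [0, 0, 0], 0],
    [[0, -0.8, 0], [0, 0, 0], 0],
    [[0, -0.8, 0], [0, 0, 0], 0],
    [[0, -0.8, 0], [0, 0, 0], 0],
    [[0, -0.8, 0], [0, 0.7, 0], -0.3],
  ],
)

```text
time: 16.0
tool_pos: [0.5476, -0.163, 0.1334]
tool_rot: [-0.707, 0.707, 0.006, -0.005]
contact_force: [0.5, 0.6, -0.7]
gripper_width: 0.642
```

```bash
python3 goto.py 0.4445 0.0905 0.10 1
```

```text
t 16.0 pos [ 0.5476 -0.163   0.1334] yaw 0.93 tilt [ 8.e-04 -4.e-04 -1.e+00] F [ 0.5  0.6 -0.7] w 0.642
turn units -0.01 shift units (after turn) [-3.95  1.33 10.21]
```

Request:
drive_tool(
  motion=[
    [[-0.2, 0, 0.5], [0, 0, 0], -0.4],
    [[-0.4, 0, 1], [0, 0, 0], -0.4],
    [[-0.4, 0, 1], [0, 0, 0], -0.4],
    [[-0.4, 0, 1], [0, 0, 0], -0.4],
    [[-0.4, 0, 1], [0, 0, 0], -0.4],
    [[-0.4, 0, 1], [0, 0, 0], -0.4],
    [[-0.4, 0, 1], [0, 0, 0], -0.4],
    [[-0.4, 0.4, 1], [0, 0, 0], -0.4],
    [[-0.4, 0.4, 1], [0, 0, 0], -0.4],
    [[-0.4, 0.5, 1], [0, 0, 0], -0.4],
    [[-0.15, 0, 0.75], [0, 0, 0], -0.4],
    [[0, 0, 0], [0, 0, 0], -0.4],
  ],
)

```text
time: 17.2
tool_pos: [0.4419, 0.0935, 0.0975]
tool_rot: [0.707, -0.707, -0.007, 0.009]
contact_force: [-0.1, 0.1, -0.8]
gripper_width: 0.703
```

```bash
python3 goto.py 0.4445 0.0905 0.003 1
```

```text
t 17.2 pos [0.4419 0.0935 0.0975] yaw 1.28 tilt [-2.8e-03  5.0e-04 -1.0e+00] F [-0.1  0.1 -0.8] w 0.703
turn units 0.06 shift units (after turn) [ 0.1   3.78 -0.12]
```

Request:
drive_tool(
  motion=[
    [[0, 0, 0], [0, 0, 0], -0.4],
    [[0, 0.8, 0], [0, 0, 0], -0.4],
    [[0, 0.8, 0], [0, 0, 0], -0.4],
    [[0, 0.8, 0], [0, 0, 0], -0.4],
    [[0, 0.8, 0], [0, 0, 0], -0.4],
    [[0, 0.6, 0], [0, 0, 0], -0.4],
    [[0, 0, 0], [0, 0, 0], -0.4],
    [[0, 0, 0], [0, 0, 0], -0.4],
  ],
)

```text
time: 18.0
tool_pos: [0.4444, 0.0909, 0.0043]
tool_rot: [-0.707, 0.707, 0.006, -0.006]
contact_force: [0.5, 0.7, 0.5]
gripper_width: 0.703
```

```bash
python3 goto.py 0.4445 0.0905 0.004 1
```

```text
t 18.0 pos [0.4444 0.0909 0.0043] yaw 0.98 tilt [-1.e-04 -1.e-04 -1.e+00] F [0.5 0.7 0.5] w 0.703
turn units -0.0 shift units (after turn) [ 0.    0.01 -0.02]
```

Request:
drive_tool(
  motion=[
    [[0, 0, 0], [0, 0, 0], 0],
    [[0, 0, 0], [0, 0, 0], 1],
    [[0, 0, 0], [0, 0, 0], 1],
    [[0, 0, 0], [0, 0, 0], 1],
    [[0, 0, 0], [0, 0, 0], 1],
    [[0, 0, 0], [0, 0, 0], 1],
    [[0, -0.3, 0], [0, -0.7, 0], 1],
    [[0, -0.7, 0], [0, 0, 0], 1],
    [[0, -1, 0], [0, 0, 0], 1],
    [[0, -1, 0], [0, 0, 0], 1],
    [[0, -1, 0], [0, 0, 0], 1],
    [[0, -1, 0], [0, 0, 0], 1],
  ],
)

```text
time: 19.2
tool_pos: [0.4438, 0.0915, 0.1299]
tool_rot: [0.707, -0.707, -0.028, 0.028]
contact_force: [0.4, 1.0, -0.4]
gripper_width: 0.357
```

```bash
python3 goto.py 0.485 -0.168 0.13 4.5
```

```text
t 19.2 pos [0.4438 0.0915 0.1299] yaw 4.53 tilt [-2.e-04  0.e+00 -1.e+00] F [ 0.4  1.  -0.4] w 0.357
turn units 0.01 shift units (after turn) [ 8.300e-01 -1.000e-02 -1.048e+01]
```

Request:
drive_tool(
  motion=[
    [[0.03, 0, -0.5], [0, 0, 0], 1],
    [[0.08, 0, -1], [0, 0, 0], 1],
    [[0.08, 0, -1], [0, 0, 0], 1],
    [[0.08, 0, -1], [0, 0, 0], 1],
    [[0.08, 0, -1], [0, 0, 0], 1],
    [[0.08, 0, -1], [0, 0, 0], 1],
    [[0.08, 0, -1], [0, 0, 0], 1],
    [[0.08, 0, -1], [0, 0, 0], 1],
    [[0.08, 0, -1], [0, 0, 0], 1],
    [[0.08, 0, -1], [0, 0, 0], 1],
    [[0.08, 0, -0.98], [0, 0, 0], 1],
    [[0, 0, 0], [0, 0, 0], 1],
  ],
)

```text
time: 20.4
tool_pos: [0.4848, -0.1706, 0.1277]
tool_rot: [-0.707, 0.707, 0.026, -0.027]
contact_force: [-0.1, 1.5, -0.4]
gripper_width: 0.355
```

Request:
drive_tool(
  motion=[
    [[0, 0, 0], [0, 0, 0], 1],
    [[0, 0.8, 0], [0, 0, 0], 1],
    [[0, 0.8, 0], [0, 0, 0], 1],
    [[0, 0.8, 0], [0, 0, 0], 1],
    [[0, 0.5, 0], [0, 0, 0], 1],
    [[0, 0.3, 0], [0, 0, 0], 1],
    [[0, 0.2, 0], [0, 0, 0], 1],
    [[0, 0, 0], [0, 0, 0], 1],
    [[0, 0, 0], [0, 0, 0], 1],
  ],
)

```text
time: 21.3
tool_pos: [0.4861, -0.1683, 0.0448]
tool_rot: [-0.706, 0.707, 0.028, -0.028]
contact_force: [0.6, 0.6, -0.6]
gripper_width: 0.355
```

```bash
python3 goto.py 0.485 -0.168 0.0405 4.5
```

```text
t 21.3 pos [ 0.4861 -0.1683  0.0448] yaw 4.53 tilt [ 1.1e-03 -6.0e-04 -1.0e+00] F [ 0.6  0.6 -0.6] w 0.355
turn units 0.01 shift units (after turn) [-0.04  0.17  0.02]
```

Request:
drive_tool(
  motion=[
    [[0, 0.06, 0], [0, 0, 0], 1],
    [[0, 0.06, 0], [0, 0, 0], 1],
    [[0, 0.06, 0], [0, 0, 0], 1],
    [[0, 0, 0], [0, 0, 0], 1],
    [[0, 0, 0], [0, 0, 0], 1],
  ],
)

```text
time: 21.8
tool_pos: [0.4861, -0.1684, 0.0416]
tool_rot: [-0.706, 0.707, 0.028, -0.028]
contact_force: [-4.3, 1.9, 9.8]
gripper_width: 0.352
```

Request:
drive_tool(
  motion=[
    [[0, 0, 0], [0, 0, 0], 0.15],
    [[0, 0, 0], [0, 0, 0], 0],
    [[0, 0, 0], [0, 0, 0], 0],
    [[0, 0, 0], [0, 0, 0], 0],
    [[0, -0.5, 0], [0, 0, 0], 0],
    [[0, -0.8, 0], [0, 0, 0], 0],
    [[0, -0.8, 0], [0, 0, 0], 0],
    [[-0.5, -0.8, 0], [0, 0, 0], 1],
    [[-1, -0.8, 0], [0, 0, 0], 1],
    [[-1, 0, 0], [0, 0, 0], 1],
    [[-1, 0, 0], [0, 0, 0], 1],
    [[0, 0, 0], [0, 0, 0], 1],
  ],
)

```text
time: 23.0
tool_pos: [0.3967, -0.175, 0.1326]
tool_rot: [-0.706, 0.707, 0.027, -0.027]
contact_force: [0.4, -0.4, 0.0]
gripper_width: 0.0
```

```bash
python3 goto.py 0.4727 -0.3003 0.100 4.5; python3 - <<'E'
from plant import manip
import cv2,pickle
from h import *
f=manip.grab_frame("top");g=manip.grab_frame("scene");P=pts(f);pickle.dump(f,open("top2.pkl","wb"))
a=cv2.resize(f["img"][140:280,360:500],(500,500),interpolation=cv2.INTER_CUBIC)
b=cv2.resize(g["img"][250:420,80:270],(300,268));b=cv2.copyMakeBorder(b,0,232,0,0,cv2.BORDER_CONSTANT)
cv2.imwrite("pics/p3.png",cv2.hconcat([a,b]))
E
```

```text
t 23.0 pos [ 0.3967 -0.175   0.1326] yaw 4.43 tilt [ 3.e-04 -7.e-04 -1.e+00] F [ 0.4 -0.4  0. ] w 0.0
turn units -0.01 shift units (after turn) [ 2.64  1.3  -5.23]
```

View pics/p3.png

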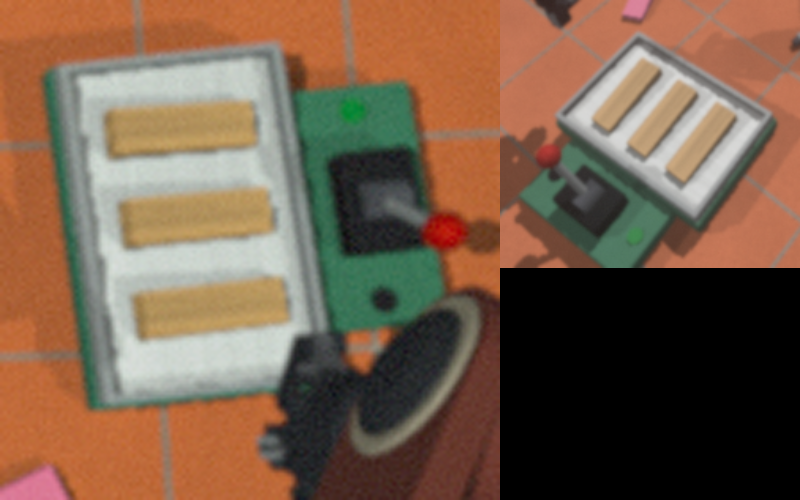

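All three wedges lie flat, apart and inside the rim, at crop (180,128), (195,217) and (210,307). The toggle is still off, with its ball at (443,232). Next I'll go to the toggle's -x side with shut fingers.

Request:
drive_tool(
  motion=[
    [[0, 0, -1], [0, 0, 0], 1],
    [[0, 0, -1], [0, 0, 0], 1],
    [[0, 0, -1], [0, 0, 0], 1],
    [[0, 0, -1], [0, 0, 0], 1],
    [[0, 0, -1], [0, 0, 0], 1],
    [[0.5, 0.5, -0.23], [0, 0, 0], 1],
    [[0.7, 0.8, 0], [0, 0, 0], 1],
    [[0.7, 0, 0], [0, 0, 0], 1],
    [[0.7, 0, 0], [0, 0, 0], 1],
    [[0, 0, 0], [0, 0, 0], 1],
    [[0, 0, 0], [0, 0, 0], 1],
  ],
)

```text
time: 24.2
tool_pos: [0.4739, -0.3001, 0.0995]
tool_rot: [0.707, -0.706, -0.028, 0.028]
contact_force: [0.3, -0.3, -0.2]
gripper_width: -0.005
```

```bash
python3 goto.py 0.565 -0.293 0.100 4.5
```

```text
t 24.2 pos [ 0.4739 -0.3001  0.0995] yaw 4.58 tilt [-5.e-04  1.e-04 -1.e+00] F [ 0.3 -0.3 -0.2] w -0.005
turn units 0.02 shift units (after turn) [ 3.66 -0.02 -0.  ]
```

Request:
drive_tool(
  motion=[
    [[0.4, 0, 0], [0, 0, 0], 1],
    [[0.4, 0, 0], [0, 0, 0], 1],
    [[0.4, 0, 0], [0, 0, 0], 1],
    [[0.4, 0, 0], [0, 0, 0], 1],
    [[0.4, 0, 0], [0, 0, 0], 1],
    [[0.4, 0, 0], [0, 0, 0], 1],
    [[0.4, 0, 0], [0, 0, 0], 1],
    [[0.4, 0, 0], [0, 0, 0], 1],
    [[0, 0, 0], [0, 0, 0], 1],
    [[0, 0, 0], [0, 0, 0], 1],
  ],
)

```text
time: 25.2
tool_pos: [0.553, -0.2935, 0.0988]
tool_rot: [0.707, -0.706, -0.028, 0.028]
contact_force: [0.3, 0.0, -0.1]
gripper_width: 0.001
```

Request:
drive_tool(
  motion=[
    [[0.1, 0, 0], [0, 0, 0], 1],
    [[0.1, 0, 0], [0, 0, 0], 1],
    [[0.1, 0, 0], [0, 0, 0], 1],
    [[0, 0, 0], [0, 0, 0], 1],
    [[0, 0, 0], [0, 0, 0], 1],
  ],
)

```text
time: 25.7
tool_pos: [0.5607, -0.2933, 0.0996]
tool_rot: [-0.707, 0.707, 0.028, -0.028]
contact_force: [-0.3, -0.7, 0.0]
gripper_width: 0.002
```

Request:
drive_tool(
  motion=[
    [[0.1, 0, 0], [0, 0, 0], 1],
    [[0.1, 0, 0], [0, 0, 0], 1],
    [[0, 0, 0], [0, 0, 0], 1],
    [[0, 0, 0], [0, 0, 0], 1],
  ],
)

```text
time: 26.1
tool_pos: [0.5659, -0.293, 0.0997]
tool_rot: [-0.706, 0.707, 0.028, -0.028]
contact_force: [0.4, 0.3, -0.8]
gripper_width: 0.001
```

Request:
drive_tool(
  motion=[
    [[0.08, 0, 0], [0, 0, 0], 1],
    [[0.08, 0, 0], [0, 0, 0], 1],
    [[0, 0, 0], [0, 0, 0], 1],
    [[0, 0, 0], [0, 0, 0], 1],
  ],
)

```text
time: 26.5
tool_pos: [0.5684, -0.2927, 0.0994]
tool_rot: [0.707, -0.706, -0.027, 0.029]
contact_force: [-5.2, -0.0, 1.6]
gripper_width: -0.001
```

Request:
drive_tool(
  motion=[
    [[0.06, 0, 0], [0, 0, 0], 1],
    [[0.06, 0, 0], [0, 0, 0], 1],
    [[0, 0, 0], [0, 0, 0], 1],
    [[0, 0, 0], [0, 0, 0], 1],
  ],
)

```text
time: 26.9
tool_pos: [0.5688, -0.2927, 0.0993]
tool_rot: [0.707, -0.706, -0.024, 0.031]
contact_force: [-15.3, 0.3, 6.4]
gripper_width: 0.002
```

The toggle is hard against its stop. I'll retract and check.

Request:
drive_tool(
  motion=[
    [[-0.5, 0, 0], [0, 0, 0], 1],
    [[-1, 0, 0], [0, 0, 0], 1],
    [[-1, 0, 0], [0, 0, 0], 1],
    [[-1, -0.5, 0], [0, 0, 0], 1],
    [[-1, -1, 0], [0, 0, 0], 1],
    [[-1, -1, 0], [0, 0, 0], 1],
    [[-1, 0, 0], [0, 0, 0], 1],
    [[0, 0, 0], [0, 0, 0], 1],
    [[0, 0, 0], [0, 0, 0], 1],
  ],
)

```text
time: 27.8
tool_pos: [0.4107, -0.3053, 0.1623]
tool_rot: [-0.706, 0.707, 0.028, -0.027]
contact_force: [0.1, 0.2, 0.1]
gripper_width: 0.003
```

```bash
python3 - <<'E'
from plant import manip
import cv2
from h import *
f=manip.grab_frame("top");g=manip.grab_frame("scene")
P=pts(f)
hsv=cv2.cvtColor(f["img"],cv2.COLOR_BGR2HSV);m=((hsv[...,0]<4)|(hsv[...,0]>176))&(hsv[...,1]>200)&(hsv[...,2]>90);m[:,:455]=0;m[:140]=0;m[260:]=0
q=P[m];q=q[q[:,2]>.1];c=np.median(q,0);d=c[:2]-[.5476,-.169];t=np.radians(4.5)
print("ball",c.round(3),len(q),"plate frame x",d@[np.cos(t),np.sin(t)],"y",d@[-np.sin(t),np.cos(t)])
a=cv2.resize(f["img"][140:280,170:500],(800,340),interpolation=cv2.INTER_CUBIC)
b=cv2.resize(g["img"][140:420,80:400],(290,254));b=cv2.copyMakeBorder(b,0,0,0,510,cv2.BORDER_CONSTANT)
cv2.imwrite("pics/p4.png",cv2.vconcat([a,b]))
E
```

```text
ball [ 0.593 -0.283  0.134] 64 plate frame x 0.03595730076928265 y -0.1174610510617487
```

View pics/p4.png

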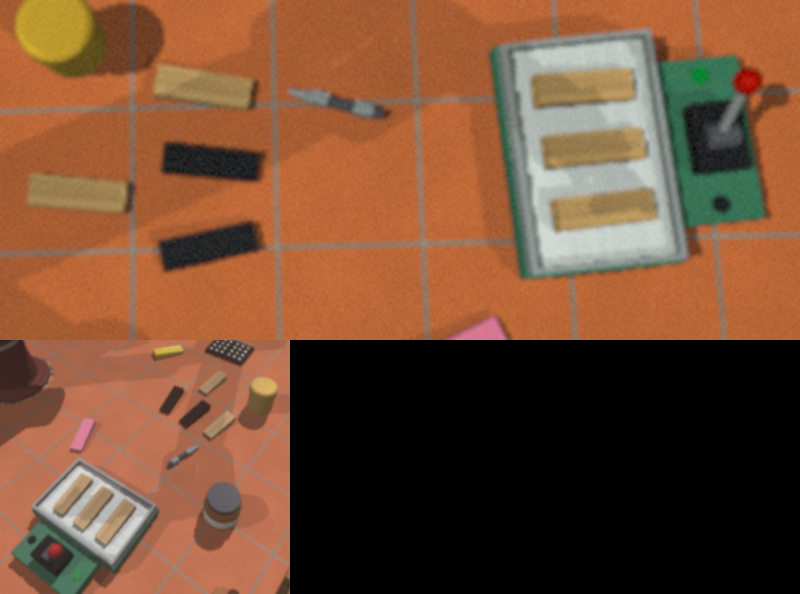

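The toggle ball is at crop (747,81), by the green dot. The three wedges are apart on the plate, and the other two maples and the bystanders are in place. Handing in.

```bash
python3 -c "
from plant import manip
print(manip.job_done())"
```

```text
the job is handed in; nothing more can be done
None
```

I set three maple wedges on the warmer's plate, then pushed the toggle over to on, and handed the job in at about 28 s of the 72 s. The hand-in reports no verdict.

- **Wedges:** I lowered each one until it touched the plate, then let go. The last pictures show all three flat, about 30 mm apart and inside the rim. I judged their flatness by eye and did not measure it.
- **Toggle:** I pushed until it stopped moving, at about 15 N. The ball measured 36 mm towards +x against 38.4 mm at full travel, which reads as roughly 0.97 on. Its y came out 7–8 mm off the stated −125 mm, probably because the depth camera sees only part of the ball's surface.
- **Everything else:** In the last pictures the other two maple wedges, both ebony wedges, pin vise, canister, jar and button board look undisturbed, also judged by eye.

No check failed.

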